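# Wedge open a spring clip and clip a blank in it

## Task

Clip the square-edged wooden blank into the spring clip on the bench: pry the sprung jaw open by driving the wooden wedge in under its open end, and leave the wedge there; slide the blank along the bench under the raised jaw until it sits fully home and square against both the back stop and the side fence. Then draw the wedge right out of the clip so that the jaw closes on the blank, and leave the wedge lying flat on the bench; do not disturb the glue bottle, the sanding block or the weight.

Things in the scene. Friction and masses are not known exactly. Their poses are not given: they have to be found in the camera images.
- clip: Steel spring clip fixed to the bench, hinged at the back, mouth to -x. Origin: on the bench under the lip line; x points into the clip, y along the lip. Lip: round bar, diameter 10 mm, at x = 0 from y = -115 to +90 mm. Hinge axis at x = 80, z = 30 mm between cheeks (x 62 to 98 mm, 44 mm high) at y = -122 and +97 mm. With the wedge in, its top is about 48 mm high
- jaw (a joint): Jaw angle, rad: 0 shut (lip's underside 7 mm above the bench), about 0.11 on the 16 mm blank, about 0.24 on the wedge's full height, limit 0.6. A spring (1 N m/rad, preload 0.25 N m) shuts it with about 5 to 8 N at the lip. The lip is blunt: pushing the blank at the shut jaw does not open it
- jaw_lip (a point): Underside of the jaw's lip, middle of its width; moves up with the jaw
- back_stop (a point): Dark wooden bar under the jaw, 14 mm high, along the clip's y from -114 to +90 mm. Point: at the foot of its front face, which lies at clip x = 30 mm; here y = +45 mm
- side_fence (a point): Dark wooden bar, 16 mm wide, 14 mm high, along the clip's x from -130 to +42 mm. Point: at the foot of its inner (-y) face, which lies at clip y = +90 mm; here x = -44 mm
- clip_home (a point): Point on the bench where the centre of the blank's underside lies when it is home against both stops: clip x = -25, y = +45 mm. The blank then spans x = -80 to +30 and y = 0 to 90 mm. Axes as the clip's
- clip_end (a point): Point on the bench below the end of the lip at the clip's open end, the one without a fence: clip x = 0, y = -115 mm. Here the wedge enters, moving along the clip's +y, centred on the lip line (x = 0), between the bench and the lip
- blank: Loose light wooden blank, 110 mm (its x) by 90 mm (its y) by 16 mm thick, 0.13 kg, flat on the bench before the clip's mouth; two small dark pilot holes in its top near the -x end. Origin: centre of its underside. Its +x end goes into the clip; x is parallel to the clip's x when home. Too wide to grasp from above: push it along the bench
- wedge: Loose wooden wedge, 125 mm long (x), 30 mm wide (y), 0.11 kg. Origin: centre of its underside. Nose 3 mm high at x = +62.5 mm, rising evenly to 26 mm at x = +2.5 mm, then flat to the tail at x = -62.5 mm. With its nose about 75 mm past the lip's end the flat top holds the jaw up and it stays by itself; driving it in takes up to about 20 N
- wedge_nose (a point): Bottom of the wedge's thin nose edge, middle of its width; axes as the wedge's
- wedge_handle (a point): In the wedge's upright square handle (16 by 16 mm, at wedge x = -47.5 mm, from its 26 mm high top to 67 mm above the bench), on its axis, 55 mm above the wedge's underside; axes as the wedge's
- glue_bottle: Bystander: white glue bottle, 60 mm diameter, 170 mm high. Origin: centre of its foot
- sanding_block: Bystander: cork sanding block 100 by 60 by 35 mm. Origin: centre of its underside
- weight: Bystander: dark steel weight, 50 mm diameter, 40 mm high. Origin: centre of its foot
Mind the look-alikes: they are no part of the job. What is shaped like the wedge but black is not meant.

How it is judged:
On the way, in this order (a step that is already met when the one before it is completed fails the run):
1. the wedge, driven in under the open end of the lip, holds the jaw up, clear of the blank's thickness (value of joint jaw above 0.19 rad and contact force between wedge and clip above 1 N and contact force between the fingers and clip below 0.5 N), for 0.3 s.
2. the blank is home and square against both stops while the wedge still holds the jaw up (horizontal distance between blank and clip_home below 0.008 m and angle between the x axis of blank and the x axis of clip, either way round below 0.06 rad and value of joint jaw above 0.19 rad and contact force between wedge and clip above 1 N), for 0.2 s.
At the end, for the whole second after the job is handed in: The blank lies flat and home (centre within 8 mm of its home point, square within 0.06 rad) with the jaw shut on it (jaw angle 0.08 to 0.15 rad, pressing with more than 2 N); the wedge is out of the jaw, touching nothing of the clip, flat on the bench; blank and wedge are at rest (horizontal distance between blank and clip_home below 0.008 m and angle between the x axis of blank and the x axis of clip, either way round below 0.06 rad and angle between blank's own z axis and vertical below 0.05 rad and value of joint jaw between 0.08 and 0.15 rad and contact force between blank and clip above 2 N and contact force between wedge and clip below 0.2 N and (y of wedge_nose in the frame of clip below -0.12 m or x of wedge_nose in the frame of clip below -0.02 m) and angle between wedge's own z axis and vertical below 0.1 rad and height (world z) of wedge below 0.006 m and linear speed of each of wedge, blank below 0.02 m/s).
It fails at once if the glue bottle, the sanding block or the weight is moved more than 30 mm (distance of any of glue_bottle, sanding_block, weight from where it was at the start of the episode above 0.03 m).
It also fails if it takes over 69 s, if anything falls off the work surface, if the arm or the gripper's body presses on something with over 40 N, if the wrist force passes 120 N, or if a joint passes its speed limit or range.

## Robot

A 6-joint arm with a two-finger parallel gripper is mounted at the origin on the work surface. World frame = base frame: x ahead of the robot, y to its left, z up, the work surface at z = 0. Lengths are in m, angles in rad, forces in N, time in s.
With the tool pointing down it reaches from about 0.35 to 0.875 m from the base axis. Payload 15.5 kg.
Tool frame: the origin (TCP) lies between the finger pads; the fingertips stand 19 mm ahead of it and the grasp point (between the pads) is the TCP; z points along the fingers, y is the direction in which the jaws open and shut (so a half turn about z gives the same grasp; the last joint's range is limited). The gripper opens to 85 mm and grips with 20 to 120 N. Pads are 22 mm wide; open, the fingers measure 114 mm over their backs; the gripper's body (76 mm by 85 mm) begins 54 mm behind the grasp point. The pads swing forward as they close: fully open they stand 13 mm farther back than shut.
Start: joints at [-0.096, 0.494, 1.345, -0, 1.302, -0.096], TCP at [0.625, 0, 0.25] pointing down, gripper open.
Joint ranges: [-2.91, 2.91], [-0.82, 2.16], [0.22, 2.67], [-1.22, 4.37], [0.12, 2.79], [-3.08, 3.08]. Speed limits (rad/s): [1.89, 1.89, 2.57, 3.01, 3.01, 3.01].

## Interface

Orientations are given as a unit quaternion [w, x, y, z].
In Python, from workcell import monitor, cams, ticket gives the robot as it stands.
- The arm moves only by the tool drive_tool, never from a script. Its argument "deltas" is a list of rows, each a list of 3 entries, a list of its own where there are three numbers: the shift along the tool's x, y, z in mm, then the turn about the tool's z in degrees, then the opening in per cent of the stroke, from 0 (shut) to 100 (fully open). In form: [[[tx, ty, tz], spin, jaw], ...]. A call has 1 to 20 rows; each row shifts and turns the pose as measured when the row begins, along the tool's axes as they then stand; what a row does not reach is not made up. A row lasts 1/12 s, in which the tool goes at most 41.7 mm and 7.16 degrees, less where a joint would pass 70% of its speed; a pose out of reach is approached as far as the arm can. A call is refused whole if a number of a shift passes 41.7 or a number of a turn 7.16, either way. A call with a gripper value outside its range is refused whole. The fingers move at their own pace and stop on an object; "grip_force" is the grip in N (left out, the last holds). Time passes only in rows, so rows that do not move let the fingers close. It gives the time, the measured TCP pose, the force and the opening at its end, in the units of the state.
- monitor.sense(): the state, without advancing time (a new reading comes with each control period).
- cams.grab_frame(name): name is "scene" or "side" or "wrist"; returns a dict with "frame" (384x512x3 uint8, red, green, blue), "camera_matrix" (3x3 intrinsics, pixels), "world_to_cam" (4x4, takes a point from world to camera coordinates); the wrist camera has in their place "tool_from_camera" (4x4, takes a point from camera to tool coordinates, whose origin is the TCP and whose axes are the flange's). Camera axes: x right, y down, z forward; pixel columns grow to the right and rows downward; lengths in m; the calibration is good to about 2 mm. A picture is of the moment at which its call begins: read the wrist's pose just before it. There is no depth.
- ticket.hand_in(): hands the job in, once; it reports no verdict.
The state is a dict: "time_s": time; "joint_positions": joint angles; "qvel": joint speeds; "tau": joint torques, N m; "tcp_pos": TCP position; "eef_rot": TCP orientation; "ft_force": force on the tool from outside, world axes, zero at the start; "ft_torque": the same for the moment, N m; "grip_width": finger opening in m.
Only numpy, scipy, OpenCV 4.12 (cv2) and the standard library are available. Lean on these libraries where they do the work, as an engineer would, in place of code of your own. Each camera call takes 0.05 s, during which the arm holds its last target. There are 200 camera calls.

## Working session

There is one attempt and no reset: what is moved stays moved. The work goes in short steps, Python scripts to look and compute and a tool call to move; the robot and the scene stay as the last step left them, time stands still between calls to the robot, and variables do not carry over. Pictures are saved under pics/ and viewed, about 8 in all and at most 12, crops included, and the job is handed in when it is done.

Besides the shell and the picture viewer there is one more tool, called after "Request:" by a JSON object that holds its "name" and its "arguments", one argument or row to a line. drive_tool: Moves the arm, as the interface text tells. Its arguments: {"type":"object","properties":{"deltas":{"type":"array"},"grip_force":{"type":"number"}},"required":["deltas"]}

```bash
mkdir -p pics; ls
cat > h.py <<'E'
import numpy as np, cv2
from workcell import monitor, cams, ticket
from scipy.spatial.transform import Rotation as R
def grab(n):
    s=monitor.sense(); f=cams.grab_frame(n); K=np.array(f["camera_matrix"])
    if n=="wrist":
        q=s["eef_rot"]; T=np.eye(4); T[:3,:3]=R.from_quat([q[1],q[2],q[3],q[0]]).as_matrix(); T[:3,3]=s["tcp_pos"]
        C=T@np.array(f["tool_from_camera"])
    else: C=np.linalg.inv(np.array(f["world_to_cam"]))
    return f["frame"],K,C
def ray(K,C,uv,z):
    uv=np.atleast_2d(uv).astype(float); d=np.c_[uv,np.ones(len(uv))]@np.linalg.inv(K).T@C[:3,:3].T
    return C[:3,3]+d*((z-C[2,3])/d[:,2:])
def proj(K,C,P):
    p=(np.atleast_2d(P)-C[:3,3])@C[:3,:3]@K.T; return p[:,:2]/p[:,2:]
def save(n,im,s=1.5): cv2.imwrite("pics/"+n,cv2.resize(im[:,:,::-1],None,fx=s,fy=s,interpolation=cv2.INTER_CUBIC))
E
python3 - <<'E'
from h import *
print(monitor.sense())
for n in ["scene","side","wrist"]:
    f,K,C=grab(n); save(n+"0.png",f); np.savez(n+"0.npz",f=f,K=K,C=C); print(n,C.round(3).tolist(),K[0,0])
E
```

```text
pics
{'time_s': 0.0, 'joint_positions': array([-9.55023063e-02,  4.94168335e-01,  1.34611831e+00,  2.43150353e-06,
        1.30251021e+00, -9.55111683e-02]), 'qvel': array([-0.00146905,  0.00015402, -0.00049922, -0.00017286, -0.0003941 ,
        0.00035422]), 'tau': array([-2.68344644e-03, -8.82162237e+01, -3.83866239e+01, -4.40739132e-04,
        1.02696815e-02,  1.38197843e-04]), 'tcp_pos': array([6.24666982e-01, 3.44052235e-05, 2.49713822e-01]), 'eef_rot': array([-4.65153233e-04,  7.07103748e-01,  7.07109558e-01, -3.82303291e-04]), 'ft_force': array([-0.51109189, -0.61780323, -0.09704057]), 'ft_torque': array([ 0.00261206,  0.00336864, -0.05026238]), 'grip_width': 0.08492093052707411}
scene [[-0.814, 0.497, -0.302, 0.963], [0.581, 0.689, -0.433, 0.583], [-0.007, -0.528, -0.849, 1.33], [0.0, 0.0, 0.0, 1.0]] 487.9650929802631
side [[0.963, -0.165, 0.212, 0.322], [-0.269, -0.591, 0.761, -0.799], [-0.001, -0.79, -0.614, 0.647], [0.0, 0.0, 0.0, 1.0]] 355.68274188778906
wrist [[1.0, 0.001, -0.002, 0.626], [0.001, -0.956, -0.292, 0.075], [-0.002, 0.292, -0.956, 0.373], [0.0, 0.0, 0.0, 1.0]] 274.26545340573665
```

View pics/scene0.png

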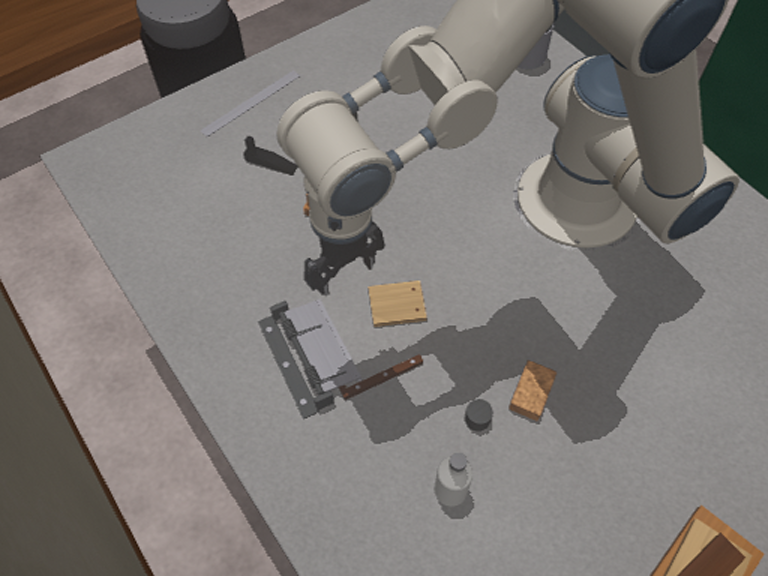

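View pics/wrist0.png

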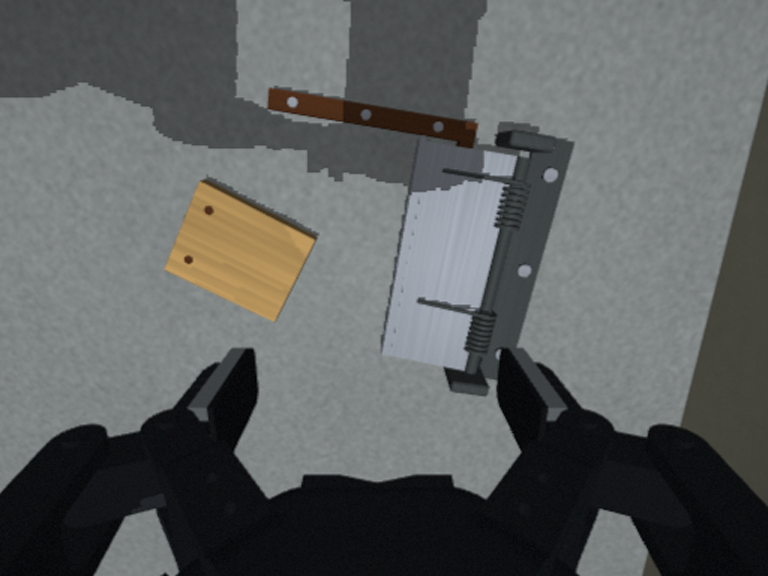

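Scene: the clip is at (300,350), the blank at (398,303) and the black look-alike wedge at (265,157). The wooden wedge is mostly hidden behind the gripper, with an orange bit showing at (306,208). Wrist: the blank is at (240,250), the fence at (370,115), and the clip's open end is near (430,360).

View pics/side0.png

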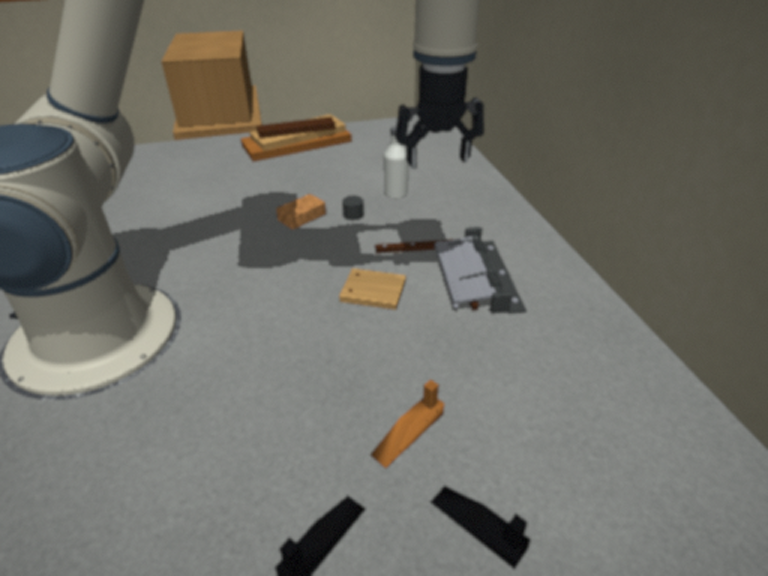

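Side: the wooden wedge is orange at view px (410,420), with its nose at (382,460) and its handle at (431,390). Candidates for the wedge are orange (410,420), black (320,535) and black (485,525). The orange one fits the description.

Run:
```python
from h import *
def ld(n): d=np.load(n+"0.npz"); return d["f"],d["K"],d["C"]
def rect(mask,K,C,z):
    c=max(cv2.findContours(mask.astype(np.uint8),0,1)[0],key=cv2.contourArea)
    P=ray(K,C,c[:,0,:],z)[:,:2]; return cv2.minAreaRect((P*1000).astype(np.float32)),c
f,K,C=ld("wrist"); hsv=cv2.cvtColor(f,cv2.COLOR_RGB2HSV)
m=(hsv[...,1]>70)&(hsv[...,0]<30); 
lab=m&(hsv[...,2]>150); r,_=rect(lab,K,C,.016); print("blank",r)
fe=m.copy(); fe[110:]=0; fe=cv2.morphologyEx(fe.astype(np.uint8),3,np.ones((5,5)));r,_=rect(fe,K,C,.014); print("fence",r,cv2.boxPoints(r).tolist())
print("holes",ray(K,C,np.array([[209,210],[188,260]])/1.5,.016)[:,:2])
# lip line ends (front edge of plate), cheeks' tops
print("lip",ray(K,C,np.array([[417,138],[382,354]])/1.5,.015))
print("basebolts",ray(K,C,np.array([[551,175],[525,271]])/1.5,.004)[:,:2])
f,K,C=ld("side"); hsv=cv2.cvtColor(f,cv2.COLOR_RGB2HSV)
m=(hsv[...,1]>120)&(hsv[...,0]<25); m[:245]=0;m[320:]=0
ys,xs=np.nonzero(m);print(xs.min(),xs.max(),ys.min(),ys.max())
c=max(cv2.findContours(m.astype(np.uint8),0,1)[0],key=cv2.contourArea)
print(cv2.approxPolyDP(c,1.5,True)[:,0].tolist())
print("nose",ray(K,C,[[248,307],[257,311]],0.0)[:,:2],"handle top",ray(K,C,np.array([431,382])/1.5,.067))
print("side bottle/weight/block feet",ray(K,C,np.array([[396,193],[353,214],[300,225]])/1.5,0)[:,:2])
cv2.imwrite("pics/crop1.png",cv2.resize(f[240:325,230:310,::-1],None,fx=7,fy=7,interpolation=cv2.INTER_CUBIC))
```

```text
blank ((501.1053466796875, -15.021522521972656), (88.8493423461914, 108.68658447265625), 62.11640548706055)
fence ((621.5750732421875, 99.89942932128906), (20.081817626953125, 170.9120635986328), 80.99112701416016) [[535.6009521484375, 103.36372375488281], [704.4046630859375, 76.60104370117188], [707.5491943359375, 96.43513488769531], [538.7454833984375, 123.19781494140625]]
holes [[ 0.47994022  0.02484445]
 [ 0.45573635 -0.01997949]]
lip [[ 0.65857814  0.08416356  0.015     ]
 [ 0.63050008 -0.11402974  0.015     ]]
basebolts [[ 0.77741627  0.05386703]
 [ 0.76396439 -0.03346803]]
249 295 254 310
[[288, 254], [283, 257], [283, 265], [265, 280], [249, 303], [256, 310], [294, 275], [295, 269], [290, 265], [291, 257]]
nose [[ 0.40963036 -0.3779927 ]
 [ 0.42514442 -0.39199657]] handle top [[ 0.51188822 -0.32072672  0.067     ]]
side bottle/weight/block feet [[0.65030351 0.34707587]
 [0.52471096 0.27592232]
 [0.39773047 0.26075803]]
```

View pics/crop1.png

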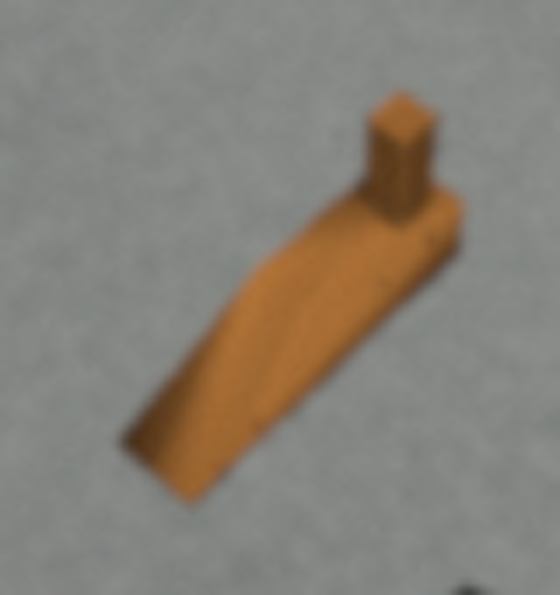

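Crop: this is the orange wedge, with its nose at lower left and its upright handle at upper right. That is the chosen target. I'll go above it for a close look.

Request:
{"name": "drive_tool", "arguments": {
  "deltas": [
    [[-40,-14,0],-6.8,100],
    [[-40,-9,0],-6.8,100],
    [[-40,-4,0],-6.8,100],
    [[-40,0,0],-6.8,100],
    [[-38,6,0],-6.8,100],
    [[-35,10,0],0,100],
    [[-35,10,0],0,100],
    [[-30,10,10],0,100],
    [[0,0,20],0,100],
    [[0,0,0],0,100]
  ]
}}

```text
time_s: 0.98
tcp_pos: [0.731, -0.2606, 0.2159]
eef_rot: [-0.002, 0.464, 0.886, -0.0]
ft_force: [-1.1, 1.0, -2.3]
grip_width: 0.0854
```

Run:
```python
from h import *
s=monitor.sense(); print(s["time_s"],s["tcp_pos"],s["eef_rot"],s["joint_positions"])
f,K,C=grab("wrist"); save("w1.png",f); np.savez("w1.npz",f=f,K=K,C=C)
```

```text
0.9833 [ 0.73102631 -0.26057316  0.21593154] [-1.78646952e-03  4.64269648e-01  8.85692052e-01 -3.02077422e-04] [-4.19126435e-01  7.49543491e-01  9.36248060e-01 -3.77885328e-04
  1.45940526e+00 -1.02425871e+00]
```

View pics/w1.png

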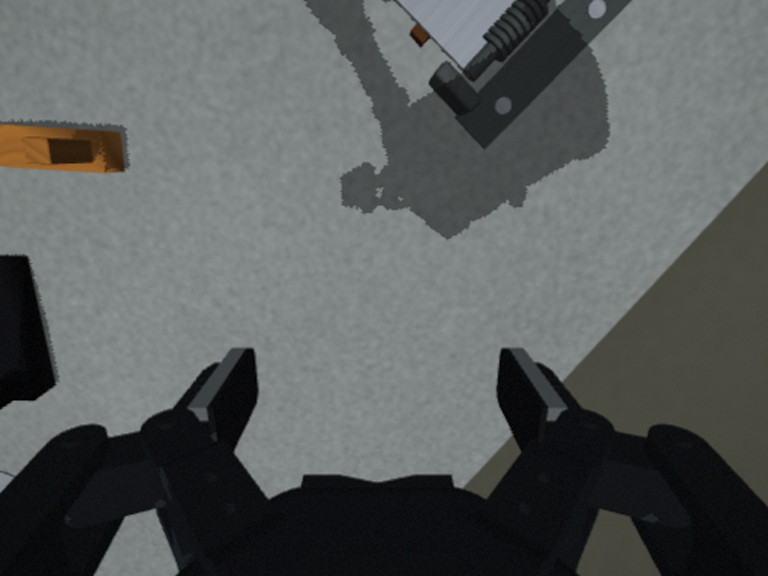

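The wedge lies at left (60,150), with the handle top at about (35,150). My translation sign was off, so I'll add a world-to-tool helper.

```bash
cat >> h.py <<'E'
def rot():
    q=monitor.sense()["eef_rot"]; return R.from_quat([q[1],q[2],q[3],q[0]]).as_matrix()
def need(P,yaw=None):
    "shift in tool axes (mm) and spin (deg) to reach world P (m), tool-y axis at world yaw deg"
    M=rot(); s=monitor.sense(); d=M.T@(np.array(P)-s["tcp_pos"])*1000
    y=np.degrees(np.arctan2(M[1,1],M[0,1])); o=None
    if yaw is not None: o=round(-((yaw-y+180)%360-180),1)
    return d.round(1).tolist(),"yaw",round(y,1),"spin",o,"t",round(s["time_s"],2)
E
python3 - <<'E'
from h import *
d=np.load("w1.npz");K,C=d["K"],d["C"]
print(ray(K,C,np.array([[35,150],[25,150],[50,150]])/1.5,.067)[:,:2], ray(K,C,np.array([[125,135],[122,172]])/1.5,[.026])[:,:2])
print(need([.512,-.321,.2],34))
E
```

```text
[[ 0.510626   -0.32257979]
 [ 0.50539412 -0.32620269]
 [ 0.51847283 -0.31714612]] [[ 0.53339816 -0.29404305]
 [ 0.54257295 -0.31928356]]
([75.2, -214.7, 18.4], 'yaw', np.float64(34.7), 'spin', np.float64(0.7), 't', 1.03)
```

Request:
{"name": "drive_tool", "arguments": {
  "deltas": [
    [[12,-35,0],0,100],
    [[12,-35,0],0,100],
    [[12,-35,0],0,100],
    [[12,-35,0],0,100],
    [[12,-35,10],0,100],
    [[10,-30,10],0,100],
    [[0,0,0],0,100]
  ]
}}

```text
time_s: 1.62
tcp_pos: [0.514, -0.3154, 0.2038]
eef_rot: [0.002, 0.461, 0.887, -0.0]
ft_force: [1.8, -0.3, 0.6]
grip_width: 0.0855
```

Run:
```python
from h import *
print(need([.512,-.321,.15],34))
f,K,C=grab("wrist"); save("w2.png",f); np.savez("w2.npz",f=f,K=K,C=C)
hsv=cv2.cvtColor(f,cv2.COLOR_RGB2HSV); m=((hsv[...,1]>120)&(hsv[...,0]<25)).astype(np.uint8)
c=max(cv2.findContours(m,0,1)[0],key=cv2.contourArea); print(cv2.approxPolyDP(c,2,True)[:,0].tolist())
```

```text
([-3.3, -5.0, 53.8], 'yaw', np.float64(35.1), 'spin', np.float64(1.1), 't', 1.62)
[[154, 150], [157, 173], [201, 181], [231, 182], [236, 184], [236, 188], [250, 189], [252, 184], [256, 184], [257, 155]]
```

View pics/w2.png

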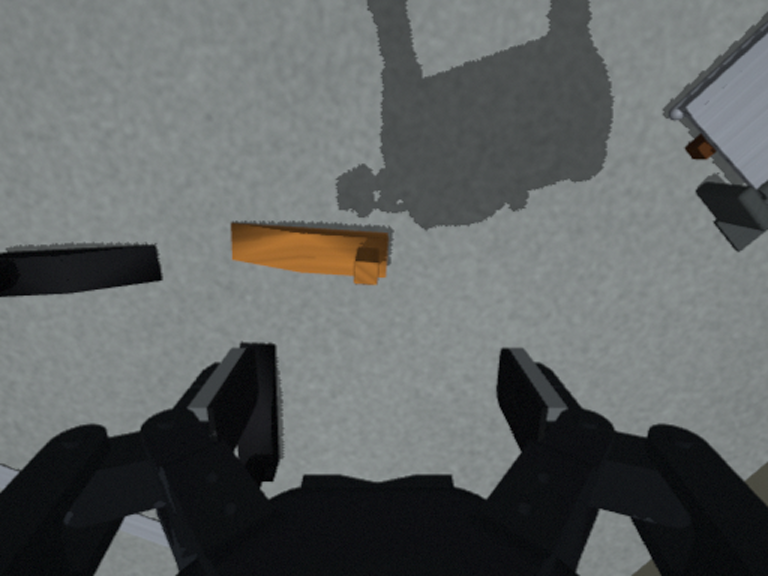

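The handle top is at (367,272) and the wedge's nose at (232,240). A black look-alike is at (262,410) and another at (80,270), so I'll check their clearance.

Run:
```python
from h import *
d=np.load("w2.npz");K,C=d["K"],d["C"]
r=lambda l,z: ray(K,C,np.array(l)/1.5,z)[:,:2].round(4).tolist()
print("handle top",r([[367,272]],.067),"nose bottom far corner",r([[232,224]],0), "nose top near",r([[233,259]],.003))
print("tail far bottom",r([[389,229]],0),"flat tail top near",r([[386,276]],.026))
print("black near",r([[242,344],[277,344],[275,480]],0),r([[262,460]],.067),"black left",r([[158,246],[161,279]],0))
h=np.array(r([[367,272]],.067)[0]); print(need([*h,.12],34))
M=rot(); 
for l,z in (([[242,344],[277,344],[275,480]],0),([[262,460]],.067)):
    print(((ray(K,C,np.array(l)/1.5,z)-np.array([*h,.0]))@M*1000).round())
# lip/clip end look
print("lip end",r([[672,112]],.012))
```

```text
handle top [[0.5116, -0.3212]] nose bottom far corner [[0.4105, -0.3677]] nose top near [[0.4258, -0.3914]]
tail far bottom [[0.5157, -0.2987]] flat tail top near [[0.5316, -0.326]]
black near [[0.4696, -0.4557], [0.4947, -0.438], [0.5693, -0.5658]] [[0.5314, -0.4914]] black left [[0.3701, -0.4181], [0.3847, -0.4423]]
([-1.7, -7.6, 84.9], 'yaw', np.float64(35.1), 'spin', np.float64(1.1), 't', 1.67)
[[ -86. -112.    0.]
 [ -86.  -81.    0.]
 [-233.  -93.    1.]]
[[-151.  -81.  -66.]]
lip end [[0.6303, -0.112]]
```

Request:
{"name": "drive_tool", "arguments": {
  "deltas": [
    [[-2,-8,20],2,60],
    [[0,0,35],0,60],
    [[0,0,35],0,60],
    [[0,0,30],0,60],
    [[0,0,15],0,60],
    [[0,0,0],0,60]
  ]
}}

```text
time_s: 2.17
tcp_pos: [0.5191, -0.3221, 0.0755]
eef_rot: [0.011, 0.476, 0.879, -0.001]
ft_force: [-0.8, -0.2, 0.9]
grip_width: 0.0512
```

Run:
```python
from h import *
print(need([.5116,-.3212,.055],33.3))
```

```text
([5.3, -6.0, 20.3], 'yaw', np.float64(33.1), 'spin', np.float64(-0.2), 't', 2.17)
```

Request:
{"name": "drive_tool", "arguments": {
  "deltas": [
    [[5,-6,7],0,60],
    [[1,-1,7],0,60],
    [[0,0,6],0,60],
    [[0,0,0],0,60]
  ]
}}

```text
time_s: 2.5
tcp_pos: [0.5145, -0.3206, 0.0587]
eef_rot: [0.014, 0.475, 0.88, -0.001]
ft_force: [-1.1, 1.0, -0.3]
grip_width: 0.0513
```

Run:
```python
from h import *
print(need([.5116,-.3212,.055],33.3), monitor.sense()["eef_rot"])
```

```text
([1.2, -2.8, 3.6], 'yaw', np.float64(33.3), 'spin', np.float64(-0.0), 't', 2.5) [ 0.01412221  0.47504504  0.87984767 -0.00091943]
```

Request:
{"name": "drive_tool", "arguments": {
  "deltas": [
    [[1,-3,3],0,60],
    [[0,0,1],0,60],
    [[0,0,0],0,0],
    [[0,0,0],0,0],
    [[0,0,0],0,0],
    [[0,0,0],0,0],
    [[0,0,0],0,0]
  ],
  "grip_force": 60
}}

```text
time_s: 3.08
tcp_pos: [0.5135, -0.3226, 0.0578]
eef_rot: [0.016, 0.475, 0.88, -0.001]
ft_force: [-1.0, 0.6, 0.6]
grip_width: 0.0148
```

Run:
```python
from h import *
s=monitor.sense();print(need([.5116,-.3212,.055],33.3), s["grip_width"],rot()[:,2],s["ft_force"],s["ft_torque"])
```

```text
([2.3, -0.9, 2.7], 'yaw', np.float64(33.3), 'spin', np.float64(0.0), 't', 3.08) 0.014820010208624031 [ 0.027659   -0.0180116  -0.99945513] [-1.01739158  0.62329769  0.60923217] [-0.06903145  0.53932544 -0.08241398]
```

Request:
{"name": "drive_tool", "arguments": {
  "deltas": [
    [[0,0,-15],0,0],
    [[0,0,-15],0,0],
    [[0,0,-5],7,0],
    [[0,0,0],7,0],
    [[0,0,0],7,0],
    [[0,0,0],7,0],
    [[0,0,0],7,0],
    [[0,0,0],7,0],
    [[0,0,0],7,0],
    [[0,0,0],7,0],
    [[0,0,0],7,0],
    [[0,0,0],7,0],
    [[0,0,0],7,0],
    [[0,0,0],7,0],
    [[0,0,0],7,0],
    [[0,0,0],7,0],
    [[0,0,0],7,0],
    [[0,0,0],7,0],
    [[0,0,0],0,0]
  ]
}}

```text
time_s: 4.67
tcp_pos: [0.5127, -0.3218, 0.0939]
eef_rot: [0.009, 0.997, 0.074, 0.013]
ft_force: [0.3, -0.3, -1.6]
grip_width: 0.0146
```

Run:
```python
from h import *
s=monitor.sense();print(need([.6135,-.239,.09],-99),s["tcp_pos"], s["grip_width"],rot()[:,2],s["joint_positions"])
```

```text
([111.7, -67.2, 5.3], 'yaw', np.float64(-81.6), 'spin', np.float64(17.4), 't', 4.67) [ 0.51271847 -0.32175295  0.09390836] 0.0146476723266497 [ 0.02798365 -0.01691004 -0.99946534] [-0.66105984  0.63917032  1.57761063  0.00492314  0.89234103  0.75945961]
```

Request:
{"name": "drive_tool", "arguments": {
  "deltas": [
    [[0,0,0],7,0],
    [[0,0,0],7,0],
    [[0,0,0],5,0],
    [[20,-20,0],0,0],
    [[25,-20,0],0,0],
    [[25,-20,0],0,0],
    [[25,-20,0],0,0],
    [[0,0,0],0,0]
  ]
}}

```text
time_s: 5.33
tcp_pos: [0.6231, -0.258, 0.0956]
eef_rot: [0.007, 0.996, -0.082, 0.014]
ft_force: [-1.0, 0.4, -1.6]
grip_width: 0.0153
```

Run:
```python
from h import *
s=monitor.sense();print(need([.6135,-.239,.058],-99),s["tcp_pos"],rot()[:,2])
f,K,C=grab("side"); f2,K2,C2=grab("wrist"); np.savez("w3.npz",f=f,K=K,C=C,f2=f2,K2=K2,C2=C2)
im=np.hstack([f[100:340,180:400],cv2.resize(f2,(320,240))]); save("w3.png",im,1.45)
```

```text
([-13.7, -17.6, 37.1], 'yaw', np.float64(-99.4), 'spin', np.float64(-0.4), 't', 5.33) [ 0.62306629 -0.25802542  0.09564631] [ 0.02742784 -0.01618894 -0.99949269]
```

View pics/w3.png

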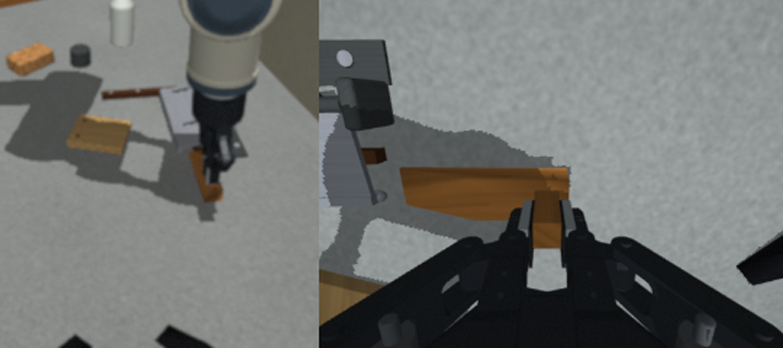

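The wedge is held right way round, nose toward the lip end. The lip end is at about (378,196) in the composite.

Run:
```python
from h import *
d=np.load("w3.npz");K,C=d["K2"],d["C2"]
px=lambda l:(np.array(l)-[319,0])/.906
o=np.array([.651,-.002]);a=np.radians(-9);X=np.array([np.cos(a),np.sin(a)]);Y=np.array([-np.sin(a),np.cos(a)])
def clip(P): return np.c_[(P[:,:2]-o)@X,(P[:,:2]-o)@Y].round(4).tolist()
print("lip end",clip(ray(K,C,px([[378,196]]),.012)))
print("cheek top corners",clip(ray(K,C,px([[340,80],[391,82],[393,126]]),.044)))
print("nose",clip(ray(K,C,px([[401,168],[408,206]]),.040)),"tail",clip(ray(K,C,px([[569,168]]),.038)))
s=monitor.sense();print("tcp",clip(s["tcp_pos"][None]))
cv2.imwrite("pics/w3c.png",cv2.resize(d["f2"][20:300,0:300,::-1],None,fx=2.5,fy=2.5))
```

```text
lip end [[-0.0009, -0.1081]]
cheek top corners [[0.0953, -0.1214], [0.0938, -0.155], [0.0645, -0.1513]]
nose [[0.0327, -0.1495], [0.0016, -0.15]] tail [[0.0309, -0.2763]]
tcp [[0.0091, -0.2595]]
```

View pics/w3c.png

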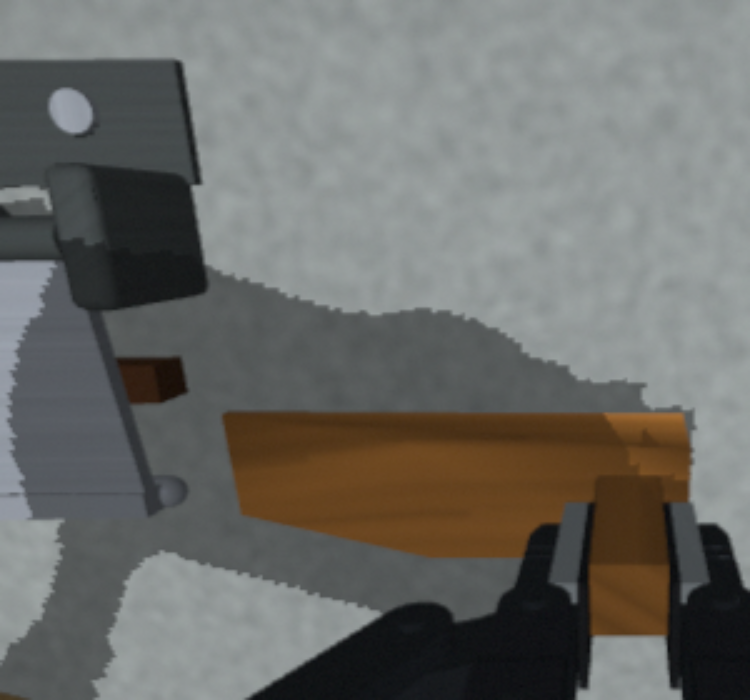

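Request:
{"name": "drive_tool", "arguments": {
  "deltas": [
    [[-8,-8,10],0.4,0],
    [[-5,-8,10],0,0],
    [[0,-4,10],0,0],
    [[0,0,5],0,0],
    [[0,0,0],0,0]
  ]
}}

```text
time_s: 5.85
tcp_pos: [0.6079, -0.2403, 0.0582]
eef_rot: [0.007, 0.997, -0.082, 0.013]
ft_force: [0.8, 1.5, -0.3]
grip_width: 0.0153
```

```bash
cat >> h.py <<'E'
o=np.array([.651,-.002]);a=np.radians(-9);X=np.array([np.cos(a),np.sin(a)]);Y=np.array([-np.sin(a),np.cos(a)])
def clip(P): P=np.atleast_2d(P); return (np.c_[(P[:,:2]-o)@X,(P[:,:2]-o)@Y]*1000).round(1).tolist()
def st():
    s=monitor.sense();M=rot();print("t",round(s["time_s"],2),"clip",clip(s["tcp_pos"]),"z",s["tcp_pos"][2].round(4),"yaw-clip",round(np.degrees(np.arctan2(M[1,1],M[0,1]))+9,1),"tilt",M[:2,2].round(3),"F",s["ft_force"].round(1),"T",s["ft_torque"].round(2),"w",round(s["grip_width"],4))
E
python3 -c "from h import *;st()"
```

```text
t 5.85 clip [[-5.3, -242.1]] z 0.0582 yaw-clip -90.4 tilt [ 0.024 -0.016] F [ 0.8  1.5 -0.3] T [ 0.43 -0.26 -0.13] w 0.0153
```

Request:
{"name": "drive_tool", "arguments": {
  "deltas": [
    [[2,0,2],0.4,0],
    [[0,-10,0],0,0],
    [[0,-10,0],0,0],
    [[0,-8,0],0,0],
    [[0,-8,0],0,0],
    [[0,0,0],0,0]
  ]
}}

```text
time_s: 6.35
tcp_pos: [0.6178, -0.2074, 0.0585]
eef_rot: [0.008, 0.996, -0.086, 0.015]
ft_force: [0.1, 2.8, -3.8]
grip_width: 0.0149
```

```bash
python3 -c "from h import *;st()"
```

```text
t 6.35 clip [[-0.6, -208.0]] z 0.0585 yaw-clip -90.9 tilt [ 0.028 -0.019] F [ 0.1  2.8 -3.8] T [-0.07 -0.02 -0.11] w 0.0149
```

Request:
{"name": "drive_tool", "arguments": {
  "deltas": [
    [[0,-8,0.5],-0.5,0],
    [[0,-8,0.5],0,0],
    [[0,-8,0.5],0,0],
    [[0,-8,0.5],0,0],
    [[0,-8,0.5],0,0],
    [[0,0,0],0,0]
  ]
}}

```text
time_s: 6.85
tcp_pos: [0.628, -0.1758, 0.0592]
eef_rot: [0.015, 0.996, -0.08, 0.019]
ft_force: [-0.5, 4.3, -3.9]
grip_width: 0.0147
```

```bash
python3 -c "from h import *;st()"
```

```text
t 6.85 clip [[4.5, -175.3]] z 0.0592 yaw-clip -90.3 tilt [ 0.036 -0.033] F [-0.5  4.3 -3.9] T [ 0.73 -0.02  0.06] w 0.0147
```

Request:
{"name": "drive_tool", "arguments": {
  "deltas": [
    [[-1,-8,0.5],0,0],
    [[-1,-8,0.5],0,0],
    [[-1,-8,0.5],0,0],
    [[0,-4,0],0,0],
    [[0,0,0],0,0]
  ]
}}

```text
time_s: 7.27
tcp_pos: [0.6324, -0.1543, 0.0599]
eef_rot: [0.019, 0.996, -0.08, 0.023]
ft_force: [0.5, 3.7, -2.8]
grip_width: 0.0148
```

Run:
```python
from h import *
st()
f,K,C=grab("wrist"); save("w4.png",f,1.4); np.savez("w4.npz",f=f,K=K,C=C)
```

```text
t 7.27 clip [[5.4, -153.3]] z 0.0599 yaw-clip -90.3 tilt [ 0.043 -0.042] F [ 0.5  3.7 -2.8] T [ 0.89 -0.02  0.13] w 0.0148
```

View pics/w4.png

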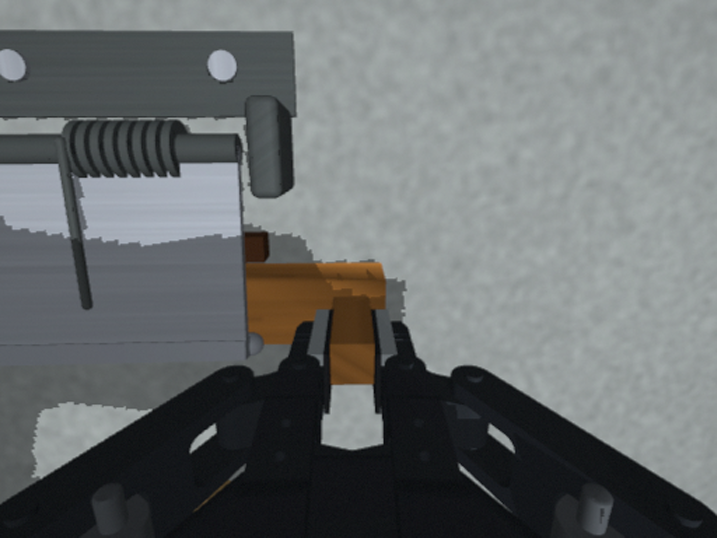

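The wedge is in with the jaw raised, but it sits too far to clip +x: its -x edge at row 343 is in line with the lip bar end at (254,343). I'll measure the offset.

Run:
```python
from h import *
d=np.load("w4.npz");K,C=d["K"],d["C"]
r=lambda l,z:print(clip(ray(K,C,np.array(l)/1.4,z)))
r([[262,343]],.031); r([[383,263],[382,310]],.026); r([[275,343]],.026); r([[265,262]],.026); r([[265,262]],.0);r([[293,190]],.044);r([[353,383]],.067)
```

```text
[[-3.1, -114.6]]
[[31.4, -168.1], [9.5, -168.0]]
[[-5.7, -119.3]]
[[32.5, -117.1]]
[[25.6, -111.9]]
[[64.4, -132.5]]
[[-1.1, -153.4]]
```

Request:
{"name": "drive_tool", "arguments": {
  "deltas": [
    [[-5,-2,0],0,0],
    [[-5,-1,0],0,0],
    [[-3,0,1.5],0,0],
    [[0,0,1],0,0]
  ]
}}

```text
time_s: 7.65
tcp_pos: [0.6256, -0.1521, 0.0589]
eef_rot: [0.02, 0.996, -0.082, 0.03]
ft_force: [-0.3, 0.4, 6.1]
grip_width: 0.0152
```

Run:
```python
from h import *
st()
```

```text
t 7.65 clip [[-1.6, -152.2]] z 0.0589 yaw-clip -90.4 tilt [ 0.057 -0.045] F [-0.3  0.4  6.1] T [ 1.1  -0.18 -0.23] w 0.0152
```

Request:
{"name": "drive_tool", "arguments": {
  "deltas": [
    [[0,0,0],0,32],
    [[0,0,0],0,32],
    [[0,0,0],0,32],
    [[0,0,-10],0,32],
    [[0,0,-20],0,32],
    [[0,0,-30],0,32],
    [[0,0,-30],0,32],
    [[0,0,-30],0,32],
    [[0,0,0],0,32]
  ]
}}

```text
time_s: 8.4
tcp_pos: [0.6157, -0.146, 0.1835]
eef_rot: [0.019, 0.996, -0.081, 0.026]
ft_force: [1.4, -0.4, 1.0]
grip_width: 0.0274
```

Run:
```python
from h import *
st()
f,K,C=grab("wrist"); save("w5.png",f,1.3); np.savez("w5.npz",f=f,K=K,C=C)
```

```text
t 8.4 clip [[-12.3, -147.7]] z 0.1835 yaw-clip -90.4 tilt [ 0.048 -0.043] F [ 1.4 -0.4  1. ] T [ 0.02 -0.01  0.08] w 0.0274
```

View pics/w5.png

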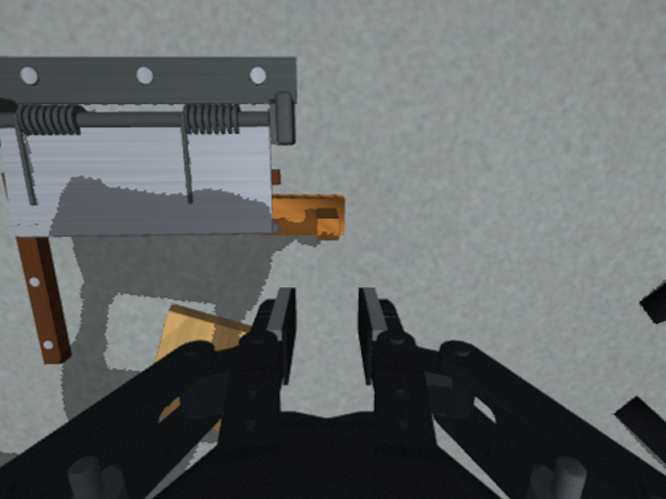

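The wedge stays in at (310,215) with the jaw raised. The fence is at left (40,300) and the blank at (200,330), undisturbed. Next I'll refine the clip frame and the blank pose numerically.

Run:
```python
from h import *
d=np.load("w5.npz");K,C=d["K"],d["C"]
r=lambda n,l,z:print(n,clip(ray(K,C,np.array(l)/1.3,z)))
r("fence inner",[[46,238],[70,355]],.014); r("lip front",[[50,237],[270,235]],.031); r("wedge",[[344,196],[343,240]],.026); r("handle top",[[330,229]],.067)
# scene and side blank
for n,y0 in (("scene",0),("side",0)):
    f,K,C=grab(n); hsv=cv2.cvtColor(f,cv2.COLOR_RGB2HSV); m=((hsv[...,1]>70)&(hsv[...,0]<30)&(hsv[...,2]>120)).astype(np.uint8)
    for c in cv2.findContours(m,0,1)[0]:
        if cv2.contourArea(c)<150: continue
        P=ray(K,C,c[:,0,:],.016)
        q=cv2.minAreaRect((P[:,:2]*1000).astype(np.float32))
        if 300<q[0][0]<800 and abs(q[0][1])<200: print(n,q,clip(np.array(q[0])/1000))
```

```text
fence inner [[-13.2, 81.3], [-122.9, 81.0]]
lip front [[-8.4, 65.2], [-9.2, -107.3]]
wedge [[20.9, -167.1], [-15.5, -166.4]]
handle top [[3.0, -154.0]]
scene ((526.5674438476562, -1.5277252197265625), (44.69668197631836, 81.560302734375), 62.300907135009766) [[-123.0, -19.0]]
side ((481.5133056640625, -56.60701370239258), (39.713050842285156, 110.12213897705078), 66.86612701416016) [[-158.9, -80.4]]
side ((525.3822631835938, -8.226661682128906), (48.57525634765625, 76.09901428222656), 61.86648178100586) [[-123.1, -25.8]]
```

Request:
{"name": "drive_tool", "arguments": {
  "deltas": [
    [[-25,-15,0],0,60],
    [[-35,-23,0],0,60],
    [[-35,-23,0],0,60],
    [[-35,-23,0],0,60],
    [[-35,-23,0],0,60],
    [[-35,-23,0],0,60],
    [[0,0,0],6,60],
    [[0,0,0],6,60],
    [[0,0,0],6,60],
    [[0,0,0],0,60]
  ]
}}

```text
time_s: 9.38
tcp_pos: [0.4248, 0.0165, 0.1537]
eef_rot: [0.017, 0.97, -0.242, 0.014]
ft_force: [0.3, 0.7, 0.2]
grip_width: 0.0515
```

```bash
cat >> h.py <<'E'
def needc(x,y,z,yaw=None):
    "clip mm target"
    P=o+x/1e3*X+y/1e3*Y; return need([*P,z/1e3],None if yaw is None else yaw-9)
E
python3 -c "
from h import *;st();print(needc(-227,-8,60,-109))"
```

```text
t 9.38 clip [[-226.3, -17.1]] z 0.1537 yaw-clip -109.1 tilt [ 0.019 -0.039] F [0.3 0.7 0.2] T [-0.03 -0.01 -0.04] w 0.0515
([-7.0, -10.8, 93.2], 'yaw', np.float64(-118.1), 'spin', np.float64(-0.1), 't', 9.38)
```

Request:
{"name": "drive_tool", "arguments": {
  "deltas": [
    [[-4,-5,25],0,60],
    [[-4,-5,25],0,60],
    [[0,0,25],0,60],
    [[0,0,15],0,60],
    [[0,0,0],0,60]
  ]
}}

```text
time_s: 9.8
tcp_pos: [0.4239, 0.0257, 0.0584]
eef_rot: [0.017, 0.972, -0.234, 0.013]
ft_force: [-0.9, 0.3, -0.2]
grip_width: 0.0511
```

```bash
cat >> h.py <<'E'
def blank(K,C,f,z=.016,show=True):
    hsv=cv2.cvtColor(f,cv2.COLOR_RGB2HSV); m=((hsv[...,1]>60)&(hsv[...,0]>12)&(hsv[...,0]<30)&(hsv[...,2]>60)).astype(np.uint8)
    m=cv2.morphologyEx(m,cv2.MORPH_CLOSE,np.ones((5,5)))
    for c in cv2.findContours(m,0,1)[0]:
        if cv2.contourArea(c)<300: continue
        P=np.array(clip(ray(K,C,c[:,0,:],z)),np.float32); q=cv2.minAreaRect(P)
        print("rect",np.round(q[0]),np.round(q[1]),round(q[2],1),"box",cv2.boxPoints(q).round().tolist(),"imgbox",cv2.boundingRect(c))
E
python3 - <<'E'
from h import *
st();print(needc(-227,-8,24,-109))
f,K,C=grab("wrist");np.savez("w6.npz",f=f,K=K,C=C);blank(K,C,f)
f,K,C=grab("scene");print("scene");blank(K,C,f)
E
```

```text
t 9.8 clip [[-228.7, -8.2]] z 0.0584 yaw-clip -108.1 tilt [ 0.018 -0.039] F [-0.9  0.3 -0.2] T [ 0.02 -0.   -0.  ] w 0.0511
([0.4, -1.6, 34.4], 'yaw', np.float64(-117.1), 'spin', np.float64(0.9), 't', 9.8)
rect [-152.  -34.] [90. 97.] 71.0 box [[-212.0, -61.0], [-121.0, -92.0], [-91.0, -8.0], [-183.0, 24.0]] imgbox (171, 0, 165, 175)
scene
rect [-381.  657.] [159. 124.] 20.3 box [[-477.0, 688.0], [-434.0, 572.0], [-284.0, 627.0], [-327.0, 743.0]] imgbox (435, 337, 74, 47)
rect [-287.  256.] [113.  61.] 37.5 box [[-350.0, 246.0], [-313.0, 198.0], [-224.0, 266.0], [-261.0, 314.0]] imgbox (340, 240, 31, 41)
rect [-142.  -32.] [ 97. 110.] 71.2 box [[-210.0, -60.0], [-106.0, -95.0], [-75.0, -4.0], [-179.0, 32.0]] imgbox (245, 187, 39, 31)
rect [  253. -1175.] [355. 364.] 78.8 box [[40.0, -1314.0], [397.0, -1384.0], [466.0, -1036.0], [109.0, -965.0]] imgbox (0, 0, 94, 59)
```

Request:
{"name": "drive_tool", "arguments": {
  "deltas": [
    [[0,-1,18],0.9,60],
    [[0,0,15],0,60],
    [[0,0,2],0,60],
    [[8,0,0],0,60],
    [[8,0,0],0,60],
    [[0,0,0],0,60]
  ]
}}

```text
time_s: 10.4
tcp_pos: [0.444, 0.0165, 0.0306]
eef_rot: [0.016, 0.971, -0.239, 0.017]
ft_force: [0.5, -0.6, -0.1]
grip_width: 0.0514
```

```bash
python3 -c "
from h import *;st()
f,K,C=grab('wrist');blank(K,C,f)"
```

```text
t 10.4 clip [[-207.3, -14.1]] z 0.0306 yaw-clip -108.7 tilt [ 0.026 -0.04 ] F [ 0.5 -0.6 -0.1] T [0.04 0.01 0.03] w 0.0514
rect [-146.  -37.] [ 89. 109.] 70.6 box [[-212.0, -60.0], [-109.0, -97.0], [-79.0, -13.0], [-182.0, 24.0]] imgbox (158, 0, 196, 224)
```

Request:
{"name": "drive_tool", "arguments": {
  "deltas": [
    [[-6,0,4],0,60],
    [[-1,0,4],0,60],
    [[0,0,2],0,60],
    [[5,0,0.5],0,60],
    [[7,0,0.5],0,60],
    [[7,0,0.5],0,60],
    [[0,0,0],0,60]
  ]
}}

```text
time_s: 11.03
tcp_pos: [0.455, 0.0103, 0.0202]
eef_rot: [0.016, 0.971, -0.239, 0.018]
ft_force: [-0.4, 0.6, 0.0]
grip_width: 0.0511
```

```bash
python3 -c "
from h import *;st()
f,K,C=grab('wrist');blank(K,C,f)"
```

```text
t 11.03 clip [[-195.5, -18.5]] z 0.0202 yaw-clip -108.7 tilt [ 0.027 -0.04 ] F [-0.4  0.6  0. ] T [-0.01  0.02  0.03] w 0.0511
rect [-134.  -40.] [ 89. 103.] 71.3 box [[-198.0, -65.0], [-100.0, -98.0], [-71.0, -14.0], [-169.0, 19.0]] imgbox (147, 0, 212, 228)
```

Request:
{"name": "drive_tool", "arguments": {
  "deltas": [
    [[8,-2,0],-3,60],
    [[8,-2,0],-3,60],
    [[8,-2,0],-3,60],
    [[8,-2,0],-3,60],
    [[0,0,0],0,60]
  ]
}}

```text
time_s: 11.5
tcp_pos: [0.4877, 0.0047, 0.0211]
eef_rot: [0.018, 0.991, -0.132, 0.015]
ft_force: [-0.7, -0.1, 0.3]
grip_width: 0.0512
```

```bash
python3 -c "
from h import *;st()
f,K,C=grab('wrist');blank(K,C,f)"
```

```text
t 11.5 clip [[-162.4, -19.0]] z 0.0211 yaw-clip -96.2 tilt [ 0.025 -0.04 ] F [-0.7 -0.1  0.3] T [ 0.01 -0.04  0.  ] w 0.0512
rect [-94. -34.] [ 89. 106.] 77.0 box [[-156.0, -66.0], [-53.0, -90.0], [-33.0, -3.0], [-136.0, 21.0]] imgbox (168, 0, 221, 228)
```

Request:
{"name": "drive_tool", "arguments": {
  "deltas": [
    [[6,-3,0],-3,60],
    [[6,-3,0],-3,60],
    [[5,-3,0],0,60],
    [[0,0,0],0,60]
  ]
}}

```text
time_s: 11.88
tcp_pos: [0.5027, 0.0101, 0.0209]
eef_rot: [0.019, 0.996, -0.085, 0.012]
ft_force: [-0.6, -0.5, -0.1]
grip_width: 0.0513
```

```bash
python3 -c "
from h import *;st()
f,K,C=grab('wrist');blank(K,C,f)"
```

```text
t 11.88 clip [[-148.4, -11.2]] z 0.0209 yaw-clip -90.8 tilt [ 0.021 -0.039] F [-0.6 -0.5 -0.1] T [ 0.06  0.03 -0.02] w 0.0513
rect [-75. -29.] [ 89. 110.] 75.0 box [[-140.0, -58.0], [-34.0, -87.0], [-11.0, -0.0], [-117.0, 28.0]] imgbox (172, 0, 251, 232)
```

Request:
{"name": "drive_tool", "arguments": {
  "deltas": [
    [[-10,0,-10],0,60],
    [[0,0,-25],-7,60],
    [[0,0,-25],-7,60],
    [[0,0,0],-7,60],
    [[0,0,0],-7,60],
    [[0,0,0],-7,60],
    [[0,0,0],-7,60],
    [[0,0,0],-7,60],
    [[0,0,0],-7,60],
    [[0,0,0],-7,60],
    [[0,0,0],-7,60],
    [[0,0,0],-6,60],
    [[0,0,0],0,60]
  ]
}}

```text
time_s: 13.02
tcp_pos: [0.473, 0.016, 0.0896]
eef_rot: [0.02, 0.829, 0.559, -0.006]
ft_force: [-0.0, -0.7, 0.3]
grip_width: 0.0512
```

```bash
python3 -c "
from h import *;st();print(needc(-96,-106,70,-15))"
```

```text
t 13.02 clip [[-178.7, -10.1]] z 0.0896 yaw-clip -13.0 tilt [ 0.013 -0.039] F [-0.  -0.7  0.3] T [-0.02  0.    0.  ] w 0.0512
([-74.1, 101.6, 24.6], 'yaw', np.float64(-22.0), 'spin', np.float64(2.0), 't', 13.02)
```

Request:
{"name": "drive_tool", "arguments": {
  "deltas": [
    [[-20,27,0],1,60],
    [[-20,28,0],1,60],
    [[-20,26,0],0,60],
    [[-14,20,0],0,60],
    [[0,0,0],0,60]
  ]
}}

```text
time_s: 13.43
tcp_pos: [0.5324, -0.0944, 0.0966]
eef_rot: [0.019, 0.845, 0.534, -0.006]
ft_force: [-1.2, -0.1, -0.7]
grip_width: 0.0513
```

```bash
python3 -c "
from h import *;st();print(needc(-96,-106,22,-15))
f,K,C=grab('wrist');np.savez('w7.npz',f=f,K=K,C=C);blank(K,C,f)
f,K,C=grab('scene');blank(K,C,f)"
```

```text
t 13.43 clip [[-102.7, -109.8]] z 0.0966 yaw-clip -16.4 tilt [ 0.01  -0.039] F [-1.2 -0.1 -0.7] T [-0.02  0.01 -0.01] w 0.0513
([7.8, 3.4, 74.5], 'yaw', np.float64(-25.4), 'spin', np.float64(-1.4), 't', 13.43)
rect [   1. -125.] [ 48. 170.] 15.3 box [[-45.0, -50.0], [0.0, -214.0], [47.0, -201.0], [2.0, -37.0]] imgbox (343, 68, 97, 185)
rect [-75. -29.] [ 89. 109.] 74.9 box [[-140.0, -58.0], [-34.0, -87.0], [-11.0, -0.0], [-117.0, 28.0]] imgbox (165, 5, 171, 143)
rect [-381.  657.] [159. 124.] 20.7 box [[-477.0, 687.0], [-433.0, 571.0], [-285.0, 627.0], [-328.0, 743.0]] imgbox (435, 337, 74, 47)
rect [-287.  256.] [113.  60.] 37.9 box [[-350.0, 245.0], [-313.0, 198.0], [-224.0, 267.0], [-261.0, 314.0]] imgbox (339, 241, 32, 39)
rect [-72. -25.] [ 96. 109.] 75.0 box [[-138.0, -57.0], [-32.0, -86.0], [-7.0, 7.0], [-113.0, 35.0]] imgbox (225, 197, 41, 33)
rect [  255. -1169.] [367. 361.] 78.8 box [[43.0, -1314.0], [397.0, -1384.0], [468.0, -1025.0], [114.0, -954.0]] imgbox (0, 0, 92, 60)
```

Request:
{"name": "drive_tool", "arguments": {
  "deltas": [
    [[0,3,25],-1.4,60],
    [[0,0,25],0,60],
    [[0,0,20],0,60],
    [[0,0,4],0,60],
    [[0,0,0],0,60]
  ]
}}

```text
time_s: 13.95
tcp_pos: [0.5287, -0.0909, 0.0219]
eef_rot: [0.017, 0.84, 0.542, -0.007]
ft_force: [0.4, 0.4, -0.0]
grip_width: 0.0514
```

```bash
python3 -c "
from h import *;st();print(needc(-96,-106,22,-15))"
```

```text
t 13.95 clip [[-106.8, -106.9]] z 0.0219 yaw-clip -15.4 tilt [ 0.006 -0.037] F [ 0.4  0.4 -0. ] T [-0.02  0.02  0.  ] w 0.0514
([3.8, 10.2, -0.0], 'yaw', np.float64(-24.4), 'spin', np.float64(-0.4), 't', 13.95)
```

Request:
{"name": "drive_tool", "arguments": {
  "deltas": [
    [[4,8,0],0,60],
    [[9,2,-0.3],0,60],
    [[9,0,-0.3],0,60],
    [[9,0,-0.3],-2,60],
    [[9,0,-0.3],-3,60],
    [[9,0,-0.3],-3,60],
    [[0,0,0],0,60]
  ]
}}

```text
time_s: 14.53
tcp_pos: [0.5616, -0.0433, 0.0276]
eef_rot: [0.018, 0.798, 0.603, -0.007]
ft_force: [-1.0, -0.1, -0.4]
grip_width: 0.0515
```

```bash
python3 -c "
from h import *;st()
f,K,C=grab('wrist');blank(K,C,f)"
```

```text
t 14.53 clip [[-81.9, -54.7]] z 0.0276 yaw-clip -6.8 tilt [ 0.011 -0.037] F [-1.  -0.1 -0.4] T [-0.04 -0.01  0.07] w 0.0515
rect [  -8. -157.] [15. 61.] 28.9 box [[-29.0, -134.0], [1.0, -187.0], [14.0, -180.0], [-16.0, -126.0]] imgbox (365, 329, 44, 55)
rect [ -8. -60.] [50. 16.] 89.1 box [[-16.0, -85.0], [-0.0, -85.0], [1.0, -35.0], [-16.0, -35.0]] imgbox (367, 192, 33, 83)
rect [-74.   1.] [ 89. 109.] 83.4 box [[-134.0, -37.0], [-25.0, -50.0], [-15.0, 39.0], [-123.0, 51.0]] imgbox (124, 37, 251, 187)
```

Request:
{"name": "drive_tool", "arguments": {
  "deltas": [
    [[0,0,5],0,60],
    [[8,0,0.8],-2,60],
    [[8,0,0.6],-2,60],
    [[8,0,0.6],-2,60],
    [[8,0,0.6],-1,60],
    [[6,0,0.6],0,60],
    [[0,0,0],0,60]
  ]
}}

```text
time_s: 15.17
tcp_pos: [0.5708, -0.0038, 0.018]
eef_rot: [0.019, 0.757, 0.653, -0.008]
ft_force: [0.7, -1.9, 1.5]
grip_width: 0.0511
```

```bash
python3 -c "
from h import *;st()
f,K,C=grab('wrist');blank(K,C,f)"
```

```text
t 15.17 clip [[-78.9, -14.4]] z 0.018 yaw-clip 0.6 tilt [ 0.013 -0.038] F [ 0.7 -1.9  1.5] T [-0.24 -0.03  0.02] w 0.0511
rect [ -8. -83.] [17. 45.] 34.2 box [[-28.0, -69.0], [-3.0, -107.0], [12.0, -97.0], [-14.0, -59.0]] imgbox (350, 321, 32, 54)
rect [-78.  42.] [110.  89.] 0.6 box [[-133.0, 86.0], [-132.0, -3.0], [-22.0, -2.0], [-23.0, 87.0]] imgbox (116, 31, 275, 201)
```

Request:
{"name": "drive_tool", "arguments": {
  "deltas": [
    [[3,0,-1],0.5,60],
    [[3,0,0],0,60],
    [[-12,0,-2],0,60],
    [[-12,0,-10],0,60],
    [[0,0,-30],0,60],
    [[0,0,-20],0,60],
    [[0,-35,0],7,60],
    [[0,-35,0],7,60],
    [[0,-20,0],7,60],
    [[0,0,0],7,60],
    [[0,0,0],7,60],
    [[0,0,0],7,60],
    [[0,0,0],7,60],
    [[0,0,0],7,60],
    [[0,0,0],7,60],
    [[0,0,0],7,60],
    [[0,0,0],7,60],
    [[0,0,0],7,60],
    [[0,0,0],6,60],
    [[0,0,0],0,60]
  ]
}}

```text
time_s: 16.88
tcp_pos: [0.4749, -0.0038, 0.0941]
eef_rot: [0.018, 0.994, -0.104, 0.011]
ft_force: [0.3, 0.6, -0.2]
grip_width: 0.0514
```

```bash
python3 -c "
from h import *;st();print(needc(-165,45,60,-90))
f,K,C=grab('wrist');blank(K,C,f)"
```

```text
t 16.88 clip [[-173.7, -29.3]] z 0.0941 yaw-clip -92.9 tilt [ 0.018 -0.039] F [ 0.3  0.6 -0.2] T [ 0.02 -0.    0.  ] w 0.0514
([4.1, -75.8, 31.6], 'yaw', np.float64(-101.9), 'spin', np.float64(-2.9), 't', 16.88)
rect [-81.  51.] [104. 106.] 0.1 box [[-133.0, 104.0], [-133.0, -2.0], [-29.0, -2.0], [-29.0, 104.0]] imgbox (30, 0, 178, 161)
```

Request:
{"name": "drive_tool", "arguments": {
  "deltas": [
    [[0,-25,0],-2.9,40],
    [[2,-25,0],0,40],
    [[0,-25,20],0,40],
    [[0,0,25],0,40],
    [[0,0,15],0,40],
    [[0,0,5],0,40],
    [[0,0,0],0,40]
  ]
}}

```text
time_s: 17.52
tcp_pos: [0.4933, 0.0695, 0.0278]
eef_rot: [0.018, 0.998, -0.061, 0.013]
ft_force: [0.9, -0.6, 0.8]
grip_width: 0.0341
```

```bash
python3 -c "
from h import *;st();print(needc(-165,43,22,-90))
f,K,C=grab('wrist');blank(K,C,f)"
```

```text
t 17.52 clip [[-166.9, 45.9]] z 0.0278 yaw-clip -88.0 tilt [ 0.025 -0.038] F [ 0.9 -0.6  0.8] T [0.04 0.03 0.05] w 0.0341
([1.6, 2.8, 5.9], 'yaw', np.float64(-97.0), 'spin', np.float64(2.0), 't', 17.52)
rect [-90.  50.] [86. 99.] 0.1 box [[-133.0, 99.0], [-132.0, 0.0], [-47.0, 0.0], [-47.0, 99.0]] imgbox (140, 0, 223, 186)
```

Request:
{"name": "drive_tool", "arguments": {
  "deltas": [
    [[0,3,6],2,40],
    [[9,0,0],0,40],
    [[9,0,0],0,40],
    [[9,0,0],0,40],
    [[9,0,0],0,40],
    [[9,0,0],0,40],
    [[9,0,0],0,40],
    [[0,0,0],0,40]
  ]
}}

```text
time_s: 18.23
tcp_pos: [0.5555, 0.0555, 0.0304]
eef_rot: [0.018, 0.997, -0.076, 0.017]
ft_force: [-0.2, -0.4, -0.2]
grip_width: 0.0344
```

```bash
python3 -c "
from h import *;st()
f,K,C=grab('wrist');blank(K,C,f)"
```

```text
t 18.23 clip [[-103.3, 41.8]] z 0.0304 yaw-clip -89.7 tilt [ 0.032 -0.038] F [-0.2 -0.4 -0.2] T [ 0.01  0.04 -0.03] w 0.0344
rect [ -8. -59.] [53.  7.] 89.5 box [[-12.0, -86.0], [-5.0, -86.0], [-4.0, -33.0], [-11.0, -33.0]] imgbox (407, 53, 105, 17)
rect [-47.  52.] [105.  85.] 89.9 box [[-90.0, -0.0], [-5.0, -0.0], [-5.0, 105.0], [-90.0, 105.0]] imgbox (120, 49, 220, 172)
```

Request:
{"name": "drive_tool", "arguments": {
  "deltas": [
    [[-4,0,5],0,40],
    [[0,0,4],0,40],
    [[6,0,1],0,40],
    [[6,0,1],0,40],
    [[5,0,1],0,40],
    [[0,0,0],0,40]
  ]
}}

```text
time_s: 18.78
tcp_pos: [0.5619, 0.054, 0.0189]
eef_rot: [0.018, 0.997, -0.075, 0.011]
ft_force: [2.6, -2.8, 9.0]
grip_width: 0.0342
```

```bash
python3 -c "
from h import *;st()
f,K,C=grab('wrist');blank(K,C,f)"
```

```text
t 18.78 clip [[-96.8, 41.4]] z 0.0189 yaw-clip -89.6 tilt [ 0.019 -0.037] F [ 2.6 -2.8  9. ] T [-0.34 -0.58 -0.05] w 0.0342
rect [ -8. -54.] [43.  5.] 89.3 box [[-11.0, -75.0], [-6.0, -75.0], [-5.0, -33.0], [-10.0, -32.0]] imgbox (419, 65, 93, 14)
rect [-43.  50.] [ 80. 100.] 0.4 box [[-84.0, 100.0], [-83.0, -1.0], [-3.0, 0.0], [-4.0, 100.0]] imgbox (118, 56, 230, 174)
```

Request:
{"name": "drive_tool", "arguments": {
  "deltas": [
    [[0,0,-2.5],0,40],
    [[4,0,0],0,40],
    [[4,0,0],0,40],
    [[3,0,0],0,40]
  ]
}}

```text
time_s: 19.17
tcp_pos: [0.5658, 0.0533, 0.0207]
eef_rot: [0.018, 0.997, -0.075, 0.003]
ft_force: [-14.7, 2.5, 10.6]
grip_width: 0.0342
```

```bash
python3 -c "
from h import *;st()
f,K,C=grab('wrist');np.savez('w8.npz',f=f,K=K,C=C);blank(K,C,f)"
```

```text
t 19.17 clip [[-92.8, 41.3]] z 0.0207 yaw-clip -89.6 tilt [ 0.003 -0.036] F [-14.7   2.5  10.6] T [ 0.5   2.33 -0.18] w 0.0342
rect [ -8. -55.] [ 4. 44.] 0.0 box [[-10.0, -32.0], [-10.0, -77.0], [-6.0, -77.0], [-6.0, -32.0]] imgbox (416, 76, 96, 11)
rect [-43.  50.] [ 75. 100.] 0.3 box [[-81.0, 100.0], [-80.0, -0.0], [-5.0, 0.0], [-6.0, 100.0]] imgbox (120, 72, 226, 158)
```

Request:
{"name": "drive_tool", "arguments": {
  "deltas": [
    [[-5,0,-1],0,40],
    [[-8,0,-3],0,40],
    [[-5,0,-20],0,40],
    [[0,0,-35],0,40],
    [[0,0,-35],0,40],
    [[0,0,-30],0,40],
    [[0,0,0],0,40]
  ]
}}

```text
time_s: 19.8
tcp_pos: [0.5465, 0.0606, 0.1476]
eef_rot: [0.018, 0.997, -0.075, 0.0]
ft_force: [1.1, -0.3, 0.6]
grip_width: 0.034
```

```bash
python3 -c "
from h import *;st();print(needc(-5,-153,120,-90))
f,K,C=grab('wrist');save('w9.png',f,1.4);np.savez('w9.npz',f=f,K=K,C=C);blank(K,C,f)"
```

```text
t 19.8 clip [[-113.0, 45.5]] z 0.1476 yaw-clip -89.6 tilt [-0.002 -0.036] F [ 1.1 -0.3  0.6] T [ 0.04 -0.05 -0.01] w 0.034
([106.4, 198.2, 35.1], 'yaw', np.float64(-98.6), 'spin', np.float64(0.4), 't', 19.8)
rect [-266.  281.] [ 38. 101.] 37.9 box [[-312.0, 310.0], [-250.0, 230.0], [-220.0, 253.0], [-282.0, 333.0]] imgbox (0, 282, 77, 66)
rect [   6. -109.] [145.  34.] 89.2 box [[-13.0, -181.0], [21.0, -182.0], [24.0, -37.0], [-10.0, -36.0]] imgbox (341, 29, 171, 44)
rect [-25.  53.] [110. 105.] 0.2 box [[-80.0, 105.0], [-80.0, -0.0], [30.0, -0.0], [30.0, 105.0]] imgbox (175, 13, 125, 136)
```

View pics/w9.png

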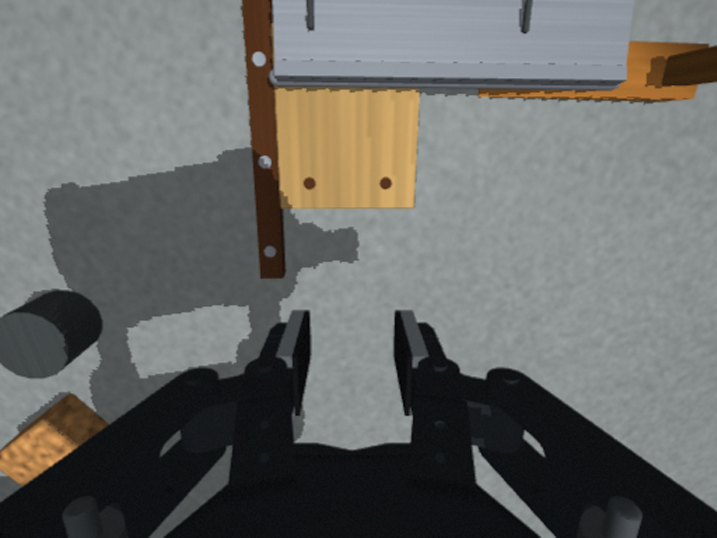

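The blank at (347,150) sits square against the fence and reaches under the raised jaw. The wedge is still in at (600,85). Now I'll fetch the wedge.

Request:
{"name": "drive_tool", "arguments": {
  "deltas": [
    [[18,33,0],0.4,40],
    [[18,33,0],0,40],
    [[18,33,0],0,40],
    [[18,33,0],0,40],
    [[17,33,0],0,40],
    [[10,25,0],0,40],
    [[0,0,0],0,40]
  ]
}}

```text
time_s: 20.43
tcp_pos: [0.616, -0.1499, 0.1486]
eef_rot: [0.018, 0.997, -0.075, -0.0]
ft_force: [-0.8, -0.3, -0.3]
grip_width: 0.0337
```

Run:
```python
from h import *
st();print(needc(-2,-154,110,-90))
f,K,C=grab('wrist');np.savez('w10.npz',f=f,K=K,C=C)
hsv=cv2.cvtColor(f,cv2.COLOR_RGB2HSV); m=((hsv[...,1]>120)&(hsv[...,0]<25)&(hsv[...,2]>50)).astype(np.uint8)
for c in cv2.findContours(m,0,1)[0]:
    if cv2.contourArea(c)>100:
        p=cv2.approxPolyDP(c,1.5,True)[:,0]
        print(np.c_[p,np.array(clip(ray(K,C,p,.026))),np.array(clip(ray(K,C,p,.067)))].round().astype(int).tolist())
save("w10.png",f[60:330,60:460],1.9)
```

```text
t 20.43 clip [[-11.4, -151.5]] z 0.1486 yaw-clip -89.7 tilt [-0.003 -0.036] F [-0.8 -0.3 -0.3] T [ 0.08  0.01 -0.05] w 0.0337
([9.3, 1.1, 38.7], 'yaw', np.float64(-98.7), 'spin', np.float64(0.3), 't', 20.43)
[[0, 185, -11, 73, 1, 36], [0, 264, -93, 94, -67, 54], [7, 287, -120, 94, -90, 54], [21, 287, -121, 80, -90, 42], [11, 252, -80, 80, -56, 42], [12, 248, -76, 78, -52, 40], [21, 248, -76, 69, -52, 33], [23, 246, -74, 67, -51, 31], [99, 245, -74, -6, -51, -29], [104, 239, -67, -12, -45, -34], [98, 197, -23, -13, -9, -35], [95, 194, -20, -10, -6, -33], [97, 192, -18, -12, -5, -35], [94, 191, -17, -10, -4, -33], [96, 190, -16, -12, -3, -34], [95, 184, -11, -12, 2, -34]]
[[200, 147, 24, -110, 30, -116], [201, 171, 2, -110, 12, -116], [207, 174, -1, -115, 10, -120], [207, 180, -7, -115, 5, -120], [204, 183, -10, -112, 2, -118], [238, 183, -10, -143, 2, -144], [240, 190, -17, -145, -4, -145], [252, 191, -18, -157, -4, -155], [257, 190, -17, -161, -4, -159], [258, 184, -11, -162, 1, -160], [262, 183, -10, -166, 2, -163], [263, 152, 19, -166, 27, -163], [261, 148, 23, -164, 30, -161]]
```

View pics/w10.png

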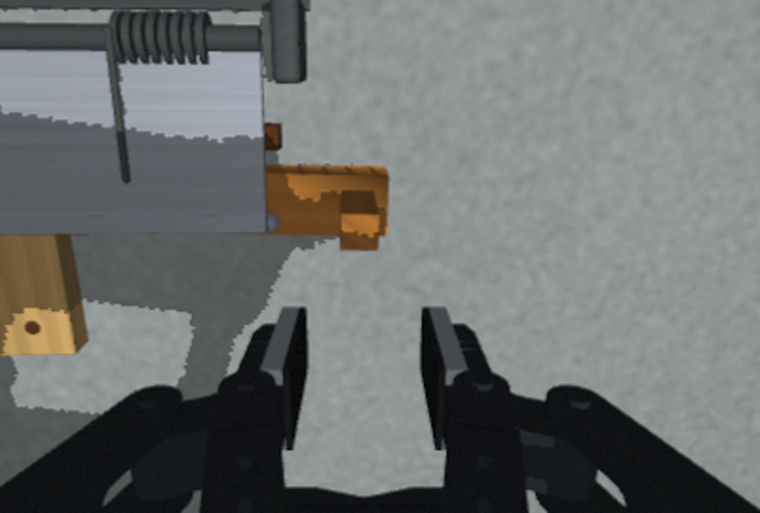

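The handle top is at (360,235), which gives clip (4,-152.5). The jaw is still up.

Request:
{"name": "drive_tool", "arguments": {
  "deltas": [
    [[9,1,10],0,34],
    [[7,0,25],0,34],
    [[0,0,25],0,34],
    [[0,0,20],0,34],
    [[0,0,10],0,34],
    [[0,0,0],0,34]
  ]
}}

```text
time_s: 20.98
tcp_pos: [0.6291, -0.1515, 0.0512]
eef_rot: [0.017, 0.997, -0.075, -0.002]
ft_force: [-0.8, 0.6, -0.1]
grip_width: 0.0288
```

```bash
python3 -c "
from h import *;st();print(needc(4,-152.5,57,-90))"
```

```text
t 20.98 clip [[1.8, -151.1]] z 0.0512 yaw-clip -89.6 tilt [-0.007 -0.034] F [-0.8  0.6 -0.1] T [ 0.11  0.06 -0.02] w 0.0288
([2.2, 1.7, -5.7], 'yaw', np.float64(-98.6), 'spin', np.float64(0.4), 't', 20.98)
```

Request:
{"name": "drive_tool", "arguments": {
  "deltas": [
    [[2,1.5,-4],0,34],
    [[0,0,0],0,0],
    [[0,0,0],0,0],
    [[0,0,0],0,0],
    [[0,0,0],0,0],
    [[0,6,0],0,0],
    [[0,8,0],0,0],
    [[0,8,0],0,0],
    [[0,0,0],0,0]
  ],
  "grip_force": 60
}}

```text
time_s: 21.73
tcp_pos: [0.6274, -0.1743, 0.0594]
eef_rot: [0.017, 0.997, -0.074, -0.002]
ft_force: [-3.0, -7.9, -4.9]
grip_width: 0.0151
```

```bash
python3 -c "
from h import *;st()"
```

```text
t 21.73 clip [[3.7, -173.9]] z 0.0594 yaw-clip -89.5 tilt [-0.006 -0.034] F [-3.  -7.9 -4.9] T [-1.57  0.47  0.12] w 0.0151
```

Gripped and drawing out well.

Request:
{"name": "drive_tool", "arguments": {
  "deltas": [
    [[0,8,0.3],0,0],
    [[0,9,0.3],0,0],
    [[0,10,0],0,0],
    [[0,12,0],0,0],
    [[0,12,0],0,0],
    [[0,12,0],0,0],
    [[0,12,0],0,0],
    [[0,12,0],0,0],
    [[0,12,0],0,0],
    [[0,8,0],0,0],
    [[0,0,0],0,0]
  ]
}}

```text
time_s: 22.65
tcp_pos: [0.6102, -0.2958, 0.0648]
eef_rot: [0.018, 0.997, -0.076, 0.0]
ft_force: [-0.1, 0.0, -0.8]
grip_width: 0.0153
```

```bash
python3 -c "
from h import *;st()
f,K,C=grab('wrist');np.savez('w11.npz',f=f,K=K,C=C);blank(K,C,f)"
```

```text
t 22.65 clip [[5.7, -296.6]] z 0.0648 yaw-clip -89.7 tilt [-0.002 -0.037] F [-0.1  0.  -0.8] T [ 0.02  0.05 -0.02] w 0.0153
rect [ -10. -253.] [123.  71.] 89.0 box [[-47.0, -314.0], [24.0, -315.0], [26.0, -192.0], [-45.0, -191.0]] imgbox (88, 189, 189, 93)
```

Request:
{"name": "drive_tool", "arguments": {
  "deltas": [
    [[0,0,4],0,0],
    [[0,0,3],0,0],
    [[0,0,2],0,0],
    [[0,0,0],0,0]
  ]
}}

```text
time_s: 23.03
tcp_pos: [0.6117, -0.2957, 0.0571]
eef_rot: [0.019, 0.997, -0.075, 0.002]
ft_force: [-3.6, 1.2, 13.4]
grip_width: 0.015
```

```bash
python3 -c "
from h import *;st()"
```

```text
t 23.03 clip [[7.2, -296.2]] z 0.0571 yaw-clip -89.6 tilt [ 0.001 -0.039] F [-3.6  1.2 13.4] T [1.6  0.77 0.37] w 0.015
```

On the bench with 13 N of contact. Now I'll release and rise.

Request:
{"name": "drive_tool", "arguments": {
  "deltas": [
    [[0,0,0],0,40],
    [[0,0,0],0,40],
    [[0,0,0],0,40],
    [[0,0,-10],0,40],
    [[0,0,-20],0,40],
    [[0,0,-30],0,40],
    [[0,0,-30],0,40],
    [[0,0,-30],0,40],
    [[0,0,-30],0,40],
    [[-30,0,-20],0,40],
    [[-30,0,0],0,40],
    [[0,0,0],0,40]
  ]
}}

```text
time_s: 24.03
tcp_pos: [0.5512, -0.2742, 0.2368]
eef_rot: [0.018, 0.997, -0.072, 0.0]
ft_force: [0.2, -0.8, -0.2]
grip_width: 0.0341
```

Run:
```python
from h import *
st()
f,K,C=grab('wrist');np.savez('w12.npz',f=f,K=K,C=C);blank(K,C,f)
f,K,C=grab('scene');blank(K,C,f)
g,K2,C2=grab('side')
hsv=cv2.cvtColor(g,cv2.COLOR_RGB2HSV); m=((hsv[...,1]>120)&(hsv[...,0]<25)&(hsv[...,2]>50)).astype(np.uint8)
for c in cv2.findContours(m,0,1)[0]:
    if cv2.contourArea(c)>60: p=cv2.approxPolyDP(c,1.2,True)[:,0]; print("side",p.tolist(), clip(ray(K2,C2,p,0)))
im=np.hstack([cv2.resize(f[150:320,130:330],(450,382)),cv2.resize(g[120:260,220:370],(410,382))]); cv2.imwrite("pics/end.png",cv2.resize(im,(790,351))[:,:,::-1])
```

```text
t 24.03 clip [[-55.9, -284.5]] z 0.2368 yaw-clip -89.2 tilt [-0.002 -0.037] F [ 0.2 -0.8 -0.2] T [ 0.05 -0.    0.03] w 0.0341
rect [-46.   0.] [33. 77.] 76.5 box [[-88.0, -7.0], [-13.0, -25.0], [-5.0, 7.0], [-80.0, 25.0]] imgbox (0, 121, 29, 59)
rect [   8. -251.] [123.  31.] 89.5 box [[-8.0, -312.0], [23.0, -313.0], [24.0, -190.0], [-7.0, -189.0]] imgbox (166, 97, 103, 28)
rect [-381.  657.] [159. 124.] 20.7 box [[-477.0, 687.0], [-433.0, 571.0], [-284.0, 627.0], [-328.0, 743.0]] imgbox (435, 337, 74, 47)
rect [-287.  256.] [113.  60.] 37.9 box [[-350.0, 245.0], [-313.0, 198.0], [-224.0, 267.0], [-261.0, 314.0]] imgbox (340, 241, 31, 40)
rect [-24.  46.] [109.  90.] 0.4 box [[-79.0, 91.0], [-78.0, 1.0], [31.0, 2.0], [30.0, 92.0]] imgbox (230, 219, 35, 39)
rect [  258. -1161.] [385. 359.] 78.8 box [[44.0, -1314.0], [397.0, -1384.0], [472.0, -1007.0], [119.0, -937.0]] imgbox (0, 0, 92, 65)
side [[308, 226], [319, 261], [330, 261], [328, 237], [326, 237], [317, 226]] [[-4.4, -188.3], [-4.3, -306.2], [21.3, -309.2], [36.9, -232.9], [31.9, -232.3], [18.8, -191.0]]
side [[293, 181], [287,
[... 484 characters left out ...]
.7, 360.0], [-339.6, 307.7], [-340.6, 258.9], [-311.5, 215.8], [-294.7, 220.3], [-239.6, 267.7]]
side [[121, 24], [114, 63], [118, 78], [124, 90], [166, 86], [168, 90], [161, 93], [162, 97], [169, 106], [225, 95], [233, 92], [227, 82], [221, 78], [175, 84], [172, 81], [169, 59], [164, 53], [165, 50], [162, 40], [161, 22], [135, 22]] [[-897.6, 2025.4], [-770.9, 1166.1], [-705.3, 938.7], [-648.0, 782.7], [-461.5, 808.3], [-447.8, 759.3], [-476.0, 728.3], [-466.9, 683.4], [-428.1, 586.6], [-190.6, 672.7], [-153.5, 701.8], [-175.9, 824.5], [-203.1, 879.7], [-421.5, 828.2], [-438.7, 868.1], [-482.1, 1198.1], [-520.2, 1308.7], [-520.0, 1365.2], [-559.2, 1577.2], [-615.4, 2051.2], [-806.3, 2073.9]]
```

```bash
python3 -c "
from h import *;print(ticket.hand_in())"
```

```text
the job is handed in; nothing more can be done
None
```

The blank is clipped home, the wedge is out and lying on the bench, and the job is handed in at about 24 s of the 69 s allowed; no verdict came back.

**What I did:** I drove the orange wedge about 73 mm under the lip and released it, and it held the jaw up. I pushed the blank with two fingertips, first to the fence, then to the back stop, where it met about 15 N. Then I gripped the wedge again, drew it right out and set it down.

**Last checks:**
- **Blank:** centre at clip (-24, 46) mm against a home of (-25, 45), turned 0.4°.
- **Wedge:** nose at clip y of about -189 mm, well clear of the clip. It appears to lie flat: its measured outline is 123 by 31 mm against 125 by 30.
- **Bystanders:** the sanding block was unmoved in the scene view. I did not re-measure the bottle and weight after the start; the arm never worked near them.

**Not checked:**
- **Jaw:** I did not measure the jaw angle or its closing force; I inferred both from the wedge depth and the blank's position.
- **Final picture:** the end view was refused because the limit of 12 viewed pictures was reached, so these checks are numeric only. I had gone past the planned 8.

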